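Park the long sampling scoop in the sloping rest

ROBOT

A 6-joint arm with a two-finger parallel gripper is mounted at the origin on the work surface. World frame = base frame: x ahead of the robot, y to its left, z up, the work surface at z = 0. Lengths are in m, angles in rad, forces in N, time in s.
With the tool pointing down it reaches from about 0.35 to 0.925 m from the base axis. Payload 6.4 kg.
Tool frame: the origin (TCP) lies midway between the tips of the shut fingers; the grasp point (between the pads) lies 19 mm behind it; z points along the fingers, y is the line along which they close (so a half turn about z gives the same grasp; the last joint's range is limited). The gripper opens to 94 mm and grips with 3 to 60 N. Pads are 16 mm wide; open, the fingers measure 119 mm over their backs; the gripper's body (75 mm by 177 mm) begins 78 mm behind the grasp point.
Start: joints at [0.963, 0.245, 1.558, -0, 1.339, -0.174], TCP at [0.273, 0.59, 0.205] pointing down, gripper open.
Joint ranges: [-3.13, 3.13], [-1.02, 2.26], [0.13, 2.54], [-0.95, 4.09], [0.21, 2.88], [-2.74, 2.74]. Speed limits (rad/s): [2.57, 2.57, 3.14, 3.14, 3.14, 3.14].

INTERFACE

Orientations are given as a rotation vector (axis times angle).
In Python, from cell import observe, vision, order, nets gives the robot as it stands.
- The arm moves only by the tool send_rows, never from a script. Its argument "rows" is a list of rows, each an object with "delta_pos": the shift along the tool's x, y, z in units of 30 mm (1.0 is 30 mm), a list of three; "rotation": the turn, a rotation vector about the tool's x, y, z in units of 5 degrees (1.0 is 5 degrees), a list of three. A call has 1 to 10 rows; each row is the pose to reach, as a shift and turn from the pose commanded when the call began, along the tool's axes at that moment; what a row does not reach only later rows make up. A row lasts 1/10 s, in which the tool goes at most 50 mm and 8.59 degrees, less where a joint would pass 70% of its speed; a pose out of reach is approached as far as the arm can. A call with a gripper value outside its range is refused whole. "hand" is the closure, from -1 (fully open) to 1 (shut), set as the call begins (left out, the last holds). The fingers move at their own pace and stop on an object; "grip_force" is the grip in N (left out, the last holds). Time passes only in rows, so rows that repeat a pose let the fingers close. It gives the time, the measured TCP pose, the force, the opening and the grip force at its end, in the units of the state.
- observe(): the state, without advancing time (a new reading comes with each control period).
- vision.camera(name): name is "side" or "top" or "wrist"; returns the picture (400x640x3 uint8, blue, green, red); there is no depth.
- vision.calibration(name): a dict with "intrinsics" (3x3 intrinsics, pixels), "rvec" (rotation vector, rad) and "tvec" (3), from world to camera coordinates, as OpenCV has them; the wrist camera has in their place "hand_eye" (4x4, takes a point from camera to tool coordinates, whose origin is the TCP and whose axes are the flange's). Camera axes: x right, y down, z forward; pixel columns grow to the right and rows downward; lengths in m; the calibration is good to about 2 mm. A picture is of the moment at which its call begins: read the wrist's pose just before it. calibration takes no time and is no camera call.
- order.hand_in(): hands the job in; it is judged then, once.
Trained networks look in the newest picture that a camera, given by its name, has taken for a name from the list of things; names that differ only in an ending like _2 or _b are one class to them, and where a whole thing is asked for, a point or a joint stands for the part that bears it (a point fixed in the world has none). Each returns a list of dicts, best first, with "confidence" (0 to 1); they miss things now and then, are a little off and sometimes report something else, mostly with a low value. They report only what shows in the picture. A call takes as long as a camera call. They do not tell look-alikes from the thing itself.
- nets.find_in(label, camera): "position" ([column, row] in pixels, amid what is visible of it).
- nets.tip_of(label, camera): "position" ([column, row] in pixels: a listed point, or the origin of a listed thing).
The state is a dict: "time_s": time; "joint_positions": joint angles; "dq": joint speeds; "joint_torque": joint torques, N m; "eef_pos": TCP position; "tool_rot": TCP orientation; "force": force on the tool from outside, world axes, zero at the start; "ft_torque": the same for the moment, N m; "grip_width": opening from 0.0 (shut) to 1.0 (fully open); "finger_force": force on a finger pad.
Only numpy, scipy, OpenCV 4.12 (cv2) and the standard library are available. Lean on these libraries where they do the work, as an engineer would, in place of code of your own. Each camera call takes 0.05 s, during which the arm holds its last target. There are 200 camera calls.

TASK

At this sweets inspection bench, pick up the long sampling scoop and park it in the sloping rest with its handle end uppermost, so that the inspector across the bench can take it by the handle at the new angle. Do not drop it in: tilt it to the slope of the rest and lower it into both notches before letting go. Leave the shorter scoop where it lies.

Things in the scene. Friction and masses are not known exactly. Their poses are not given: they have to be found in the camera images.
- scoop_mid (a point): Centre of the long sampling scoop: 240 mm long, 28 mm wide and high, 0.16 kg, loose, lying level, mouth up. Point on its middle line, half-way along, 14 mm above the table, by its centre of mass, inside the square blue handle: grip here across 28 mm. x axis: along it to the handle end (handle from -20 to +120 mm, grey band near its end; 14 mm round steel neck; 60 mm steel trough at the -x end). z up.
- rest_seat (a point): Where the long scoop's centre (its listed point) lies when parked: in the air over the middle of the fixed sloping rest, 85 mm above the table. x axis: up the slope, 25 degrees above level, the way the handle end must point; z square to the slope, upwards; y across. Between the notches 136 mm along the slope is free for fingers, down to 40 mm below this point.
- rest: The fixed sloping rest; origin under its base, below the parked centre; x level, towards its high end. Aluminium base 240 x 85 x 10 mm with two white open-topped notches on posts, centred 85 mm down and up the slope from the parked centre, 34 mm long, floor 14 mm under the scoop's middle line, flared walls 39 mm apart at the floor, 59 at the top (13 mm above the line). End plate 20 mm below the trough end.
- short_scoop_mid (a point): Middle of the shorter scoop, which is made like the long one but only 160 mm long; not wanted. Point on its middle line, 14 mm above the table, x axis towards its handle end; 28 mm wide and high.
Mind the look-alikes: they are no part of the job. Leave any green or white look-alike of the part that bears scoop_mid alone.

How it is judged:
On the way:
1. the held long scoop, tilted to the slope with its handle end up, is lowered into the notches (within 26 mm along and 20 mm across and above its parked place, 12 degrees) (x of scoop_mid in the frame of rest_seat between -0.026 and 0.026 m and y of scoop_mid in the frame of rest_seat between -0.02 and 0.02 m and z of scoop_mid in the frame of rest_seat between -0.01 and 0.02 m and angle between the x axis of scoop_mid and the x axis of rest_seat, either way round below 0.21 rad and angle between scoop_mid's own x axis and vertical below 1.4 rad and contact force between the fingers and scoop above 0.5 N), for 0.1 s.
At the end, for the whole second after the job is handed in: The long scoop lies released and still in both notches of the sloping rest, handle end up the slope: its centre within 26 mm along, 12 mm across and 8 mm in height of its parked place, and its length within 8 degrees of the slope direction (x of scoop_mid in the frame of rest_seat between -0.026 and 0.026 m and y of scoop_mid in the frame of rest_seat between -0.012 and 0.012 m and z of scoop_mid in the frame of rest_seat between -0.008 and 0.008 m and angle between the x axis of scoop_mid and the x axis of rest_seat, either way round below 0.14 rad and angle between scoop_mid's own x axis and vertical below 1.4 rad and linear speed of scoop below 0.02 m/s and contact force between the fingers and scoop below 0.1 N); the robot touches nothing.
It fails at once if the shorter scoop is moved more than 30 mm (distance of short_scoop_mid from where it was at the start of the episode above 0.03 m).
It also fails if it takes over 43 s, if anything falls off the work surface, if the arm or the gripper's body presses on something with over 40 N, if the wrist force passes 120 N, or if a joint passes its speed limit or range.

## Working session

There is one attempt and no reset: what is moved stays moved. The work goes in short steps, Python scripts to look and compute and a tool call to move; the robot and the scene stay as the last step left them, time stands still between calls to the robot, and variables do not carry over. Pictures are saved under pics/ and viewed, at most 10 in all, crops included, and the job is handed in when it is done.

Besides the shell and the picture viewer there is one more tool, called after ">>>" by a JSON object that holds its "name" and its "arguments", one argument or row to a line. send_rows: Moves the arm, as the interface text tells. Its arguments: {"type":"object","properties":{"rows":{"type":"array"},"hand":{"type":"number"},"grip_force":{"type":"number"}},"required":["rows"]}

```bash
mkdir -p pics; cat > h.py <<'E'
import numpy as np,cv2
from scipy.spatial.transform import Rotation as R
from cell import observe,vision,order,nets
def cam(name,s=None):
    c=vision.calibration(name);K=np.array(c["intrinsics"],float)
    if "hand_eye" in c:
        s=s or observe();T=np.eye(4);T[:3,:3]=R.from_rotvec(s["tool_rot"]).as_matrix();T[:3,3]=s["eef_pos"]
        W=np.linalg.inv(T@np.array(c["hand_eye"]));return K,W[:3,:3],W[:3,3]
    return K,R.from_rotvec(np.ravel(c["rvec"])).as_matrix(),np.ravel(c["tvec"])
def ray(c,px):
    K,r,t=c;d=r.T@np.linalg.solve(K,[px[0],px[1],1.]);return -r.T@t,d
def onz(c,px,z):
    o,d=ray(c,px);return o+d*(z-o[2])/d[2]
def tri(obs):
    A=np.zeros((3,3));b=np.zeros(3)
    for c,px in obs:
        o,d=ray(c,px);d=d/np.linalg.norm(d);P=np.eye(3)-np.outer(d,d);A+=P;b+=P@o
    x=np.linalg.solve(A,b);return x,[np.round(np.array(px)-proj(c,x),1) for c,px in obs]
def proj(c,x):
    K,r,t=c;p=K@(r@np.array(x)+t);return p[:2]/p[2]
E
cat > a.py <<'E'
from h import *
ims=[]
for n in ["top","side","wrist"]:
    im=vision.camera(n);cv2.imwrite(f"pics/{n}0.png",im)
    c=cam(n)
    for l in ["scoop_mid","rest_seat","rest","short_scoop_mid"]:
        for d in nets.tip_of(l,n)[:4]: print(n,l,np.round(d["position"],1),round(d["confidence"],2),np.round(onz(c,d["position"],{"rest_seat":.085,"rest":0}.get(l,.014)),3))
s=observe();print(s)
E
python3 a.py
```

```text
top scoop_mid [327.  229.6] 0.81 [ 0.332 -0.079  0.014]
top scoop_mid [374.9 150.2] 0.74 [ 0.567 -0.233  0.014]
top scoop_mid [429.7 271.5] 0.7 [ 0.2   -0.367  0.014]
top rest_seat [225.9 152.2] 0.66 [0.555 0.201 0.085]
top rest [227.4 153.7] 0.66 [0.578 0.212 0.   ]
top short_scoop_mid [292.4 157.7] 0.77 [0.553 0.015 0.014]
side scoop_mid [411.1 225.5] 0.97 [ 0.562 -0.234  0.014]
side scoop_mid [346.3 319. ] 0.77 [ 0.2   -0.366  0.014]
side scoop_mid [309.2 227.8] 0.61 [ 0.338 -0.056  0.014]
side rest [311.9 165.3] 0.96 [0.573 0.23  0.   ]
side short_scoop_mid [349.5 189. ] 0.71 [0.557 0.017 0.014]
{'time_s': 0.75, 'joint_positions': array([ 9.62913943e-01,  2.45062519e-01,  1.55777816e+00,  1.17812597e-05,
        1.33866191e+00, -1.74098228e-01]), 'dq': array([ 5.18348458e-04,  1.52972573e-03, -6.85617020e-04, -2.36670800e-03,
       -4.78740705e-05,  1.93502750e-03]), 'joint_torque': array([-1.38041018e-03, -4.15788031e+01, -3.14836729e+01,  6.84160134e-02,
        2.88549706e-02, -1.25657573e-05]), 'eef_pos': array([0.27321043, 0.58983113, 0.20549101]), 'tool_rot': array([6.76055843e-01, 3.06796412e+00, 1.37663100e-04]), 'force': array([ 0.18043131, -1.02957757,  1.01547735]), 'ft_torque': array([-0.04507372,  0.03581236, -0.03831535]), 'finger_force': 0.0, 'grip_width': 0.996438386466948}
```

View pics/top0.png

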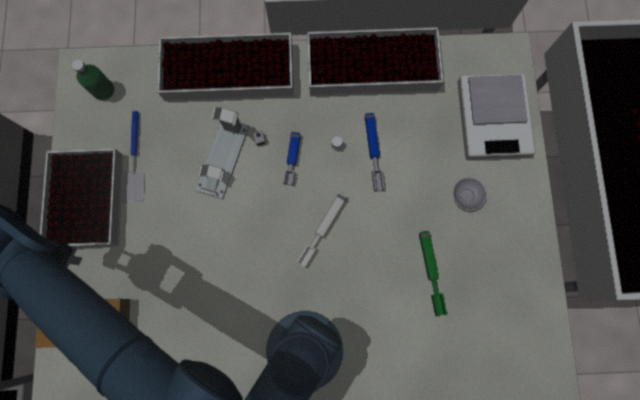

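View pics/side0.png

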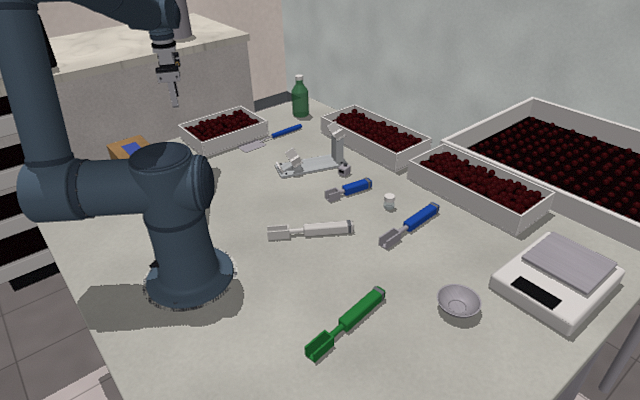

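The top view shows the long blue scoop from the handle end (370,114) to the trough (379,190). The short one is at (292,158) and the rest at (226,152), with its tall post at (228,117). White and green look-alikes lie at (325,230) and (432,272).

```bash
cat >> h.py <<'E'
def down(yaw,pitch=0):
    # tool whose x axis has heading yaw (pointing down), then fingers' tilt
    x=np.array([np.cos(yaw),np.sin(yaw),0]);z=np.array([0,0,-1.]);return np.c_[x,np.cross(z,x),z]
def go(pos,M):
    s=observe();A=R.from_rotvec(s["tool_rot"]).as_matrix()
    d=A.T@(np.array(pos)-s["eef_pos"])/.03;w=R.from_matrix(A.T@M).as_rotvec(degrees=True)/5
    print("pos",np.round(d,3),"rot",np.round(w,3),"rows",np.linalg.norm(d)*.03/.05,np.linalg.norm(w)*5/8.59)
E
python3 - <<'E'
from h import *
c=cam("top")
a,b=onz(c,(370.5,114),.014),onz(c,(379,190),.014);print(a,b,np.linalg.norm(a-b),np.degrees(np.arctan2(*(a-b)[1::-1])))
a,b=onz(c,(228,117),.121),onz(c,(212,175),.049);y=np.arctan2(*(a-b)[1::-1]);print(a,b,np.degrees(y))
s=observe();A=R.from_rotvec(s["tool_rot"]).as_matrix();print(np.degrees(np.arctan2(A[1,0],A[0,0])))
print(vision.calibration("wrist"))
for yy in(y,y+np.pi): go([.50,.21,.32],down(yy))
E
```

```text
[ 0.68232637 -0.22677878  0.014     ] [ 0.44370887 -0.23738657  0.014     ] 0.23885317762942743 2.5454205909458345
[0.64721304 0.18803207 0.121     ] [0.49956707 0.24752237 0.049     ] -21.945753669509156
155.1458433889797
{'intrinsics': array([[322.94013248,   0.        , 319.71162177],
       [  0.        , 322.94013248, 203.19772942],
       [  0.        ,   0.        ,   1.        ]]), 'hand_eye': array([[ 8.28561590e-04, -9.64106000e-01, -2.65516354e-01,
         7.67316003e-02],
       [ 9.99999523e-01,  6.61592600e-04,  7.18282685e-04,
        -1.12988209e-04],
       [-5.16836992e-04, -2.65516822e-01,  9.64106089e-01,
        -1.79335804e-01],
       [ 0.00000000e+00,  0.00000000e+00,  0.00000000e+00,
         1.00000000e+00]])}
pos [-12.181  -8.311  -3.818] rot [ 0.0000e+00 -2.0000e-03  3.5418e+01] rows 9.13931074667356 20.61601828552766
pos [-12.181  -8.311  -3.818] rot [ 0.001  0.    -0.582] rows 9.13931074667356 0.3385806265092191
```

>>> {"name": "send_rows", "arguments": {
  "rows": [
    {"delta_pos": [-12.2, -8.3, -3.8], "rotation": [0, 0, -0.6]},
    {"delta_pos": [-12.2, -8.3, -3.8], "rotation": [0, 0, -0.6]},
    {"delta_pos": [-12.2, -8.3, -3.8], "rotation": [0, 0, -0.6]},
    {"delta_pos": [-12.2, -8.3, -3.8], "rotation": [0, 0, -0.6]},
    {"delta_pos": [-12.2, -8.3, -3.8], "rotation": [0, 0, -0.6]},
    {"delta_pos": [-12.2, -8.3, -3.8], "rotation": [0, 0, -0.6]},
    {"delta_pos": [-12.2, -8.3, -3.8], "rotation": [0, 0, -0.6]},
    {"delta_pos": [-12.2, -8.3, -3.8], "rotation": [0, 0, -0.6]},
    {"delta_pos": [-12.2, -8.3, -3.8], "rotation": [0, 0, -0.6]},
    {"delta_pos": [-12.2, -8.3, -3.8], "rotation": [0, 0, -0.6]}
  ]
}}

```text
time_s: 1.75
eef_pos: [0.5033, 0.2064, 0.3214]
tool_rot: [0.604, 3.079, 0.001]
force: [0.4, 0.4, 1.5]
grip_width: 0.997
finger_force: 0.0
```

```bash
python3 - <<'E'
from h import *
s=observe();im=vision.camera("wrist");cv2.imwrite("pics/w1.png",im);c=cam("wrist",s);print(s["time_s"],s["eef_pos"])
np.savez("w1.npz",K=c[0],r=c[1],t=c[2])
for l in ["rest_seat","rest","short_scoop_mid"]:
    for d in nets.tip_of(l,"wrist")[:3]: print(l,np.round(d["position"],1),round(d["confidence"],2),np.round(onz(c,d["position"],{"rest_seat":.085,"rest":0}.get(l,.014)),4))
go([.48,-.23,.25],down(np.radians(182.5)))
E
```

```text
1.75 [0.5032777  0.20640199 0.32139979]
rest [349.1 205.9] 0.97 [0.5833 0.2256 0.    ]
short_scoop_mid [224.7 238.9] 0.55 [0.5552 0.0204 0.014 ]
pos [ -4.843 -13.888   2.295] rot [ 1.000e-03 -1.100e-02 -4.863e+00] rows 8.931609610713997 2.8307152821967683
```

View pics/w1.png

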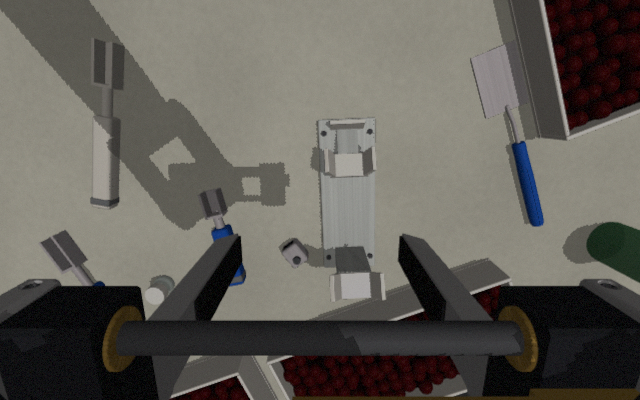

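The wrist view shows the rest seen square on. Its low notch floor is near (349,165), its high notch floor near (357,286), and the base edges are at columns 320 and 376. A loose part lies at (292,250). I'll zoom in for accurate corners.

```bash
python3 - <<'E'
from h import *
im=cv2.imread("pics/w1.png")[105:305,290:410];cv2.imwrite("pics/w1z.png",cv2.resize(im,None,fx=3,fy=3,interpolation=cv2.INTER_CUBIC))
z=np.load("w1.npz");c=(z["K"],z["r"],z["t"])
print("rest tri",tri([(c,(349.1,205.9)),(cam("top"),(227.4,153.7)),(cam("side"),(311.9,165.3))]))
print("hi floor tri",tri([(c,(357,286)),(cam("top"),(229,117))]))
for p,h in [((349,165),.0364),((357,286),.1082),((320,119),.01),((375.5,119),.01)]: print(onz(c,p,h))
E
```

```text
rest tri (array([0.57640895, 0.22106398, 0.00287296]), [array([4. , 2.3]), array([ 3.2, -0.2]), array([-2.3,  0.1])])
hi floor tri (array([0.66314183, 0.1934452 , 0.09390011]), [array([3.2, 2.7]), array([1.2, 1.7])])
[0.51468185 0.24793751 0.0364    ]
[0.66047948 0.19753809 0.1082    ]
[0.43976965 0.23323553 0.01      ]
[0.47051288 0.30882093 0.01      ]
```

View pics/w1z.png

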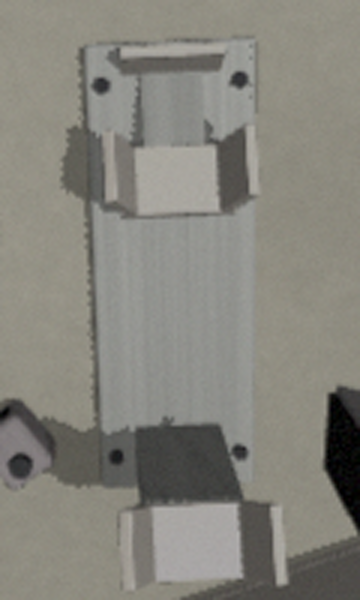

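>>> {"name": "send_rows", "arguments": {
  "rows": [
    {"delta_pos": [-4.8, -13.9, 2.3], "rotation": [0, 0, -4.9]},
    {"delta_pos": [-4.8, -13.9, 2.3], "rotation": [0, 0, -4.9]},
    {"delta_pos": [-4.8, -13.9, 2.3], "rotation": [0, 0, -4.9]},
    {"delta_pos": [-4.8, -13.9, 2.3], "rotation": [0, 0, -4.9]},
    {"delta_pos": [-4.8, -13.9, 2.3], "rotation": [0, 0, -4.9]},
    {"delta_pos": [-4.8, -13.9, 2.3], "rotation": [0, 0, -4.9]},
    {"delta_pos": [-4.8, -13.9, 2.3], "rotation": [0, 0, -4.9]},
    {"delta_pos": [-4.8, -13.9, 2.3], "rotation": [0, 0, -4.9]},
    {"delta_pos": [-4.8, -13.9, 2.3], "rotation": [0, 0, -4.9]},
    {"delta_pos": [-4.8, -13.9, 2.3], "rotation": [0, 0, -4.9]}
  ]
}}

```text
time_s: 2.95
eef_pos: [0.4784, -0.2322, 0.2487]
tool_rot: [0.07, -3.139, -0.002]
force: [0.6, 1.3, 0.1]
grip_width: 0.998
finger_force: 0.0
```

```bash
python3 - <<'E'
from h import *
s=observe();im=vision.camera("wrist");cv2.imwrite("pics/w2.png",im);c=cam("wrist",s);print(s["time_s"],s["eef_pos"])
np.savez("w2.npz",K=c[0],r=c[1],t=c[2])
for d in nets.tip_of("scoop_mid","wrist")[:3]: print(np.round(d["position"],1),round(d["confidence"],2),np.round(onz(c,d["position"],.014),4))
b,g,r=[im[...,i].astype(int) for i in range(3)]
m=((b-r>40)&(b-g>25)).astype(np.uint8)
n,L,st,ce=cv2.connectedComponentsWithStats(m)
for i in range(1,n):
    if st[i][4]>150: print(st[i],ce[i])
E
```

```text
2.95 [ 0.47837616 -0.23221537  0.24871673]
[467.2  62.9] 0.7 [ 0.3344 -0.0629  0.014 ]
[320.7 239.7] 0.69 [ 0.5669 -0.2266  0.014 ]
[ 474  222   45   63 1501] [496.48500999 253.30046636]
[ 311  224   21   87 1654] [321.34945586 267.5120919 ]
```

View pics/w2.png

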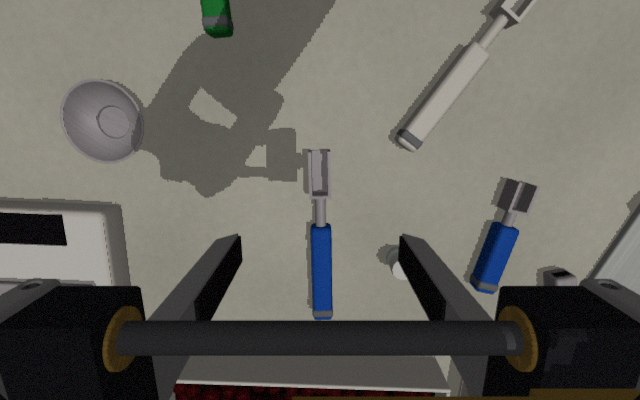

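Scoop: handle from (321,224) to (322,315), trough to (318,150), and the mid-point reported at (320.7,239.7). The fingers straddle it without touching the neighbours.

```bash
python3 - <<'E'
from h import *
z=np.load("w2.npz");c=(z["K"],z["r"],z["t"])
im=cv2.imread("pics/w2.png").astype(int);b,g,r=im[...,0],im[...,1],im[...,2]
m=(b-r>40)&(b-g>25);m[:,:300]=0;m[:,345:]=0
ys,xs=np.nonzero(m)
P=[]
for y in range(228,306,6):
    q=xs[ys==y];P.append(onz(c,((q.min()+q.max())/2,y),.026)[:2])
P=np.array(P);print(P[0],P[-1]);d=np.linalg.svd(P-P.mean(0))[2][0];print("yaw",np.degrees(np.arctan(d[1]/d[0])))
print("trough end",onz(c,(318.5,149),.028),"handle start",onz(c,(321,224),.028))
print(tri([(c,(320.7,239.7)),(cam("top"),(374.9,150.2)),(cam("side"),(411.1,225.5))]))
zz=np.load("w1.npz");c1=(zz["K"],zz["r"],zz["t"])
l,h=onz(c1,(348.8,165),.0364),onz(c1,(355.8,286.3),.1082);print(l,h,np.degrees(np.arctan2(h[1]-l[1],h[0]-l[0])),l+(h-l)*.0711/.154)
for p in [(318.3,120),(324,266.7),(375.7,117.7)]:print(onz(c1,p,.01))
E
```

```text
[ 0.54560963 -0.22726322] [ 0.65265877 -0.2209053 ]
yaw 3.8639797919559555
trough end [ 0.44238167 -0.23512223  0.028     ] handle start [ 0.53936231 -0.22756347  0.028     ]
(array([ 0.56783065, -0.23010406,  0.00995853]), [array([2.6, 0.6]), array([ 1.1, -0.1]), array([-0.1,  0.3])])
[0.51457293 0.24766989 0.0364    ] [0.66029128 0.19586908 0.1082    ] -19.569582962360247 [0.58184939 0.22375406 0.06954922]
[0.44014634 0.23038303 0.01      ]
[0.66322481 0.14962188 0.01      ]
[0.46887956 0.30970972 0.01      ]
```

```bash
python3 - <<'E'
from h import *
print(onz(cam("top"),(337,143),.02))
go([.563,-.228,.06],down(np.radians(183.7)))
E
```

```text
[ 0.59177971 -0.12002044  0.02      ]
pos [-2.813 -0.065  6.307] rot [ 0.021 -0.017 -0.22 ] rows 4.14350690913149 0.12887794298813424
```

>>> {"name": "send_rows", "arguments": {
  "rows": [
    {"delta_pos": [-2.8, -0.07, 6.3], "rotation": [0.02, -0.02, -0.22]},
    {"delta_pos": [-2.8, -0.07, 6.3], "rotation": [0.02, -0.02, -0.22]},
    {"delta_pos": [-2.8, -0.07, 6.3], "rotation": [0.02, -0.02, -0.22]},
    {"delta_pos": [-2.8, -0.07, 6.3], "rotation": [0.02, -0.02, -0.22]},
    {"delta_pos": [-2.8, -0.07, 6.3], "rotation": [0.02, -0.02, -0.22]},
    {"delta_pos": [-2.8, -0.07, 6.3], "rotation": [0.02, -0.02, -0.22]}
  ]
}}

```text
time_s: 3.65
eef_pos: [0.5629, -0.2262, 0.0607]
tool_rot: [0.108, -3.139, -0.0]
force: [0.1, -0.5, 1.7]
grip_width: 1.003
finger_force: 0.0
```

```bash
python3 - <<'E'
from h import *
s=observe();im=vision.camera("wrist");cv2.imwrite("pics/w3.png",im);c=cam("wrist",s);print(s["time_s"],s["eef_pos"])
for d in nets.tip_of("scoop_mid","wrist")[:3]: print(np.round(d["position"],1),round(d["confidence"],2),np.round(onz(c,d["position"],.014),4))
b,g,r=[im[...,i].astype(int) for i in range(3)]
m=((b-r>40)&(b-g>25));m[:,:260]=0;m[:,380:]=0
ys,xs=np.nonzero(m);y0=ys.min();print(y0,ys.max())
for y in (y0,y0+15,y0+30):
    q=xs[ys==y]; print(y,q.min(),q.max(),onz(c,(q.mean(),y),.028))
go([.563,-.228,.005],down(np.radians(183.7)))
E
```

```text
3.65 [ 0.56290454 -0.22615573  0.06068881]
[319.3 225.6] 0.66 [ 0.5656 -0.2264  0.014 ]
197 370
197 306 331 [ 0.54035288 -0.23015421  0.028     ]
212 300 338 [ 0.55082515 -0.22766694  0.028     ]
227 300 337 [ 0.56171942 -0.22726465  0.028     ]
pos [0.058 0.03  1.983] rot [-0.048  0.058  0.026] rows 1.190385780738165 0.04623851982054523
```

View pics/w3.png

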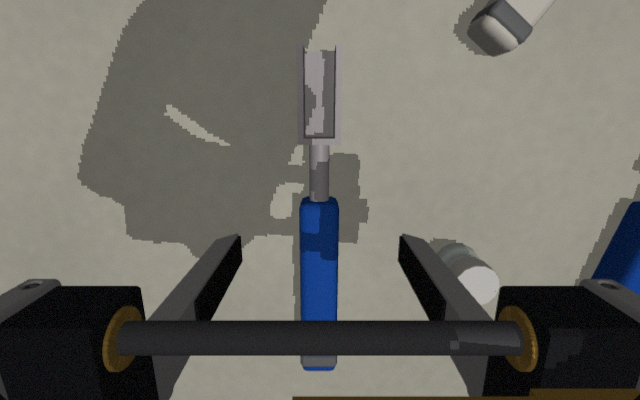

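The scoop sits centred between the fingers and parallel to the tool. Its handle starts at row 197, which puts the middle near x = 0.562. The white cap at (480,280) is clear.

>>> {"name": "send_rows", "arguments": {
  "rows": [
    {"delta_pos": [0, 0.03, 1.0], "rotation": [0, 0, 0]},
    {"delta_pos": [0, 0.03, 1.83], "rotation": [0, 0, 0]},
    {"delta_pos": [0, 0.03, 1.83], "rotation": [0, 0, 0]},
    {"delta_pos": [0, 0.03, 1.83], "rotation": [0, 0, 0]}
  ]
}}

```text
time_s: 4.15
eef_pos: [0.5642, -0.2288, 0.0094]
tool_rot: [-0.102, 3.135, -0.006]
force: [0.3, 0.2, 0.8]
grip_width: 1.002
finger_force: 0.0
```

>>> {"name": "send_rows", "arguments": {
  "rows": [
    {"delta_pos": [0, 0, 0], "rotation": [0, 0, 0]},
    {"delta_pos": [0, 0, 0], "rotation": [0, 0, 0]},
    {"delta_pos": [0, 0, 0], "rotation": [0, 0, 0]},
    {"delta_pos": [0, 0, 0], "rotation": [0, 0, 0]},
    {"delta_pos": [0, 0, 0], "rotation": [0, 0, 0]},
    {"delta_pos": [0, 0, 0], "rotation": [0, 0, 0]},
    {"delta_pos": [0, 0, 0], "rotation": [0, 0, 0]},
    {"delta_pos": [0, 0, 0], "rotation": [0, 0, 0]}
  ],
  "hand": 1,
  "grip_force": 40
}}

```text
time_s: 4.95
eef_pos: [0.5631, -0.228, 0.0064]
tool_rot: [-0.103, 3.138, -0.002]
force: [-0.0, 0.2, -0.1]
grip_width: 0.352
finger_force: 0.0
```

>>> {"name": "send_rows", "arguments": {
  "rows": [
    {"delta_pos": [0, 0, -2], "rotation": [0, 0, 0]},
    {"delta_pos": [0, 0, -4], "rotation": [0, 0, 0]},
    {"delta_pos": [0, 0, -7], "rotation": [0, 0, 0]},
    {"delta_pos": [0, 0, -7], "rotation": [0, 0, 0]},
    {"delta_pos": [0, 0, -7], "rotation": [0, 0, 0]},
    {"delta_pos": [0, 0, -7], "rotation": [0, 0, 0]}
  ]
}}

```text
time_s: 5.55
eef_pos: [0.5639, -0.2284, 0.2193]
tool_rot: [-0.103, 3.134, -0.007]
force: [0.2, -0.1, -0.3]
grip_width: 0.007
finger_force: 0.0
```

The fingers needed more time than I gave them: they were at 0.35 when I lifted, so I came up empty. I'll open, look again and redo the grasp.

>>> {"name": "send_rows", "arguments": {
  "rows": [
    {"delta_pos": [0, 0, 0], "rotation": [0, 0, 0]},
    {"delta_pos": [0, 0, 0], "rotation": [0, 0, 0]},
    {"delta_pos": [0, 0, 0], "rotation": [0, 0, 0]},
    {"delta_pos": [0, 0, 0], "rotation": [0, 0, 0]},
    {"delta_pos": [0, 0, 0], "rotation": [0, 0, 0]},
    {"delta_pos": [0, 0, 0], "rotation": [0, 0, 0]},
    {"delta_pos": [0, 0, 0], "rotation": [0, 0, 0]},
    {"delta_pos": [0, 0, 0], "rotation": [0, 0, 0]},
    {"delta_pos": [0, 0, 0], "rotation": [0, 0, 0]},
    {"delta_pos": [0, 0, 0], "rotation": [0, 0, 0]}
  ],
  "hand": -1
}}

```text
time_s: 6.55
eef_pos: [0.5627, -0.2277, 0.2166]
tool_rot: [-0.103, 3.138, -0.003]
force: [0.4, -1.0, -0.9]
grip_width: 0.819
finger_force: 0.0
```

```bash
python3 - <<'E'
from h import *
s=observe();im=vision.camera("wrist");cv2.imwrite("pics/w4.png",im);c=cam("wrist",s);print(s["time_s"],s["eef_pos"],s["grip_width"])
for d in nets.tip_of("scoop_mid","wrist")[:3]: print(np.round(d["position"],1),round(d["confidence"],2),np.round(onz(c,d["position"],.014),4))
b,g,r=[im[...,i].astype(int) for i in range(3)]
m=((b-r>40)&(b-g>25));m[:,:250]=0;m[:,390:]=0
ys,xs=np.nonzero(m);y0=ys.min();print(y0,ys.max())
for y in range(y0,ys.max(),12):
    q=xs[ys==y]
    if len(q): print(y,q.min(),q.max(),onz(c,((q.min()+q.max())/2,y),.028))
E
```

```text
6.55 [ 0.56274994 -0.22768073  0.21662896] 0.8190412712528655
[320.7 179.7] 0.69 [ 0.5622 -0.227   0.014 ]
166 275
166 314 331 [ 0.54333803 -0.22621919  0.028     ]
178 311 333 [ 0.55730632 -0.22584023  0.028     ]
190 311 333 [ 0.5715208  -0.22487043  0.028     ]
202 311 333 [ 0.58602829 -0.22388064  0.028     ]
214 312 333 [ 0.6007982 -0.222275   0.028    ]
226 312 333 [ 0.61591909 -0.22123707  0.028     ]
238 312 333 [ 0.63136161 -0.22017706  0.028     ]
250 312 333 [ 0.64713613 -0.21909426  0.028     ]
262 312 333 [ 0.66325347 -0.21798793  0.028     ]
274 313 332 [ 0.67972494 -0.21685729  0.028     ]
```

View pics/w4.png

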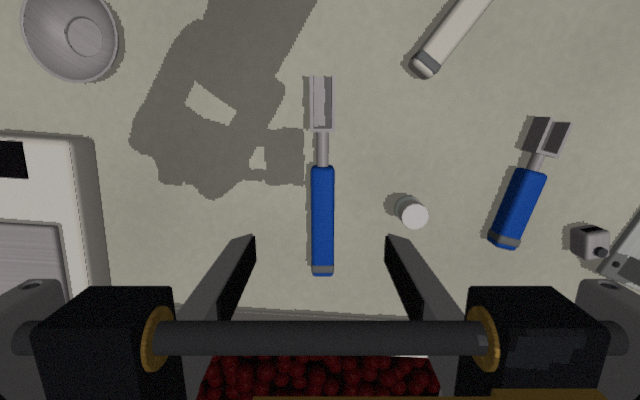

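The scoop is unmoved and still centred between the fingers (handle columns 311–333, starting at row 166). I'll redo the grasp with a longer close.

>>> {"name": "send_rows", "arguments": {
  "rows": [
    {"delta_pos": [0, 0, 7.05], "rotation": [0, 0, 0]},
    {"delta_pos": [0, 0, 7.05], "rotation": [0, 0, 0]},
    {"delta_pos": [0, 0, 7.05], "rotation": [0, 0, 0]},
    {"delta_pos": [0, 0, 7.05], "rotation": [0, 0, 0]},
    {"delta_pos": [0, 0, 7.05], "rotation": [0, 0, 0]},
    {"delta_pos": [0, 0, 7.05], "rotation": [0, 0, 0]},
    {"delta_pos": [0, 0, 7.05], "rotation": [0, 0, 0]}
  ]
}}

```text
time_s: 7.35
eef_pos: [0.5641, -0.2286, 0.0064]
tool_rot: [-0.103, 3.137, -0.004]
force: [0.5, 0.3, -0.3]
grip_width: 1.001
finger_force: 0.0
```

>>> {"name": "send_rows", "arguments": {
  "rows": [
    {"delta_pos": [0, 0, 0], "rotation": [0, 0, 0]},
    {"delta_pos": [0, 0, 0], "rotation": [0, 0, 0]},
    {"delta_pos": [0, 0, 0], "rotation": [0, 0, 0]},
    {"delta_pos": [0, 0, 0], "rotation": [0, 0, 0]},
    {"delta_pos": [0, 0, 0], "rotation": [0, 0, 0]},
    {"delta_pos": [0, 0, 0], "rotation": [0, 0, 0]},
    {"delta_pos": [0, 0, 0], "rotation": [0, 0, 0]},
    {"delta_pos": [0, 0, 0], "rotation": [0, 0, 0]},
    {"delta_pos": [0, 0, 0], "rotation": [0, 0, 0]},
    {"delta_pos": [0, 0, 0], "rotation": [0, 0, 0]}
  ],
  "hand": 1,
  "grip_force": 40
}}

```text
time_s: 8.35
eef_pos: [0.563, -0.2277, 0.005]
tool_rot: [-0.103, 3.138, -0.002]
force: [-0.2, 1.0, 1.3]
grip_width: 0.294
finger_force: 40.0
```

>>> {"name": "send_rows", "arguments": {
  "rows": [
    {"delta_pos": [0, 0, 0], "rotation": [0, 0, 0]},
    {"delta_pos": [0, 0, 0], "rotation": [0, 0, 0]}
  ]
}}

```text
time_s: 8.55
eef_pos: [0.563, -0.2279, 0.005]
tool_rot: [-0.103, 3.138, -0.002]
force: [-1.0, 1.4, 1.0]
grip_width: 0.294
finger_force: 40.0
```

>>> {"name": "send_rows", "arguments": {
  "rows": [
    {"delta_pos": [0, 0, -1], "rotation": [0, 0, 0]},
    {"delta_pos": [0, 0, -2], "rotation": [0, 0, 0]},
    {"delta_pos": [0, 0, -3.5], "rotation": [0, 0, 0]},
    {"delta_pos": [0, 0, -5], "rotation": [0, 0, 0]},
    {"delta_pos": [0, 0, -6.5], "rotation": [0, 0, 0]},
    {"delta_pos": [0, 0, -8], "rotation": [0, 0, 0]},
    {"delta_pos": [0, 0, -8], "rotation": [0, 0, 0]},
    {"delta_pos": [0, 0, -8], "rotation": [0, 0, 0]}
  ]
}}

```text
time_s: 9.35
eef_pos: [0.5629, -0.228, 0.2457]
tool_rot: [-0.102, 3.137, -0.005]
force: [-1.1, 0.2, -2.4]
grip_width: 0.296
finger_force: 40.0
```

```bash
cat >> h.py <<'E'
seat=np.array([.582,.2235,.085]);yw=np.radians(-19.7);S=np.radians(25)
sx=np.array([np.cos(S)*np.cos(yw),np.cos(S)*np.sin(yw),np.sin(S)]);sy=np.array([-np.sin(yw),np.cos(yw),0]);sz=np.cross(sx,sy)
RS=np.c_[-sx,sy,-sz]
def tgt(h,dx=0,dy=0): return seat+sz*(h-.009)+sx*dx+sy*dy
E
python3 - <<'E'
from h import *
go(tgt(.13),RS); print(tgt(.13))
E
```

```text
pos [-0.047 15.659  1.652] rot [ 0.994 -4.888  4.618] rows 9.447698925345081 3.956426637314681
[0.5338562  0.24073798 0.19466324]
```

>>> {"name": "send_rows", "arguments": {
  "rows": [
    {"delta_pos": [0, 1.2, 0], "rotation": [0.2, -0.98, 0.92]},
    {"delta_pos": [0, 2.6, 0], "rotation": [0.4, -1.96, 1.84]},
    {"delta_pos": [0, 4.2, 0], "rotation": [0.6, -2.93, 2.76]},
    {"delta_pos": [0, 5.8, 0.2], "rotation": [0.8, -3.9, 3.7]},
    {"delta_pos": [0, 7.4, 0.4], "rotation": [1, -4.89, 4.62]},
    {"delta_pos": [0, 9, 0.6], "rotation": [1, -4.89, 4.62]},
    {"delta_pos": [0, 10.6, 0.8], "rotation": [1, -4.89, 4.62]},
    {"delta_pos": [0, 12.2, 1], "rotation": [1, -4.89, 4.62]},
    {"delta_pos": [0, 13.8, 1.3], "rotation": [1, -4.89, 4.62]},
    {"delta_pos": [0, 15.0, 1.5], "rotation": [1, -4.89, 4.62]}
  ]
}}

```text
time_s: 10.35
eef_pos: [0.5307, 0.2234, 0.1951]
tool_rot: [0.462, 2.677, -0.105]
force: [0.8, -0.7, -1.9]
grip_width: 0.298
finger_force: 40.0
```

```bash
python3 - <<'E'
from h import *
s=observe()
im={n:vision.camera(n) for n in("side","top","wrist")};cv2.imwrite("pics/s5.png",im["side"])
go(tgt(.07),RS)
T=R.from_rotvec(s["tool_rot"]).as_matrix();p=s["eef_pos"]-.009*T[:,2];print("pred mid",p)
for n in im:
    print(n,"pred",proj(cam(n,s),p))
    for l in("scoop_mid","rest"):
        for d in nets.tip_of(l,n)[:4]: print(" ",l,np.round(d["position"],1),round(d["confidence"],2))
w=im["wrist"];z=im["side"][60:240,240:480];a=cv2.resize(z,(720,540),interpolation=cv2.INTER_CUBIC)
cv2.imwrite("pics/s5z.png",a);cv2.imwrite("pics/w5.png",w)
E
```

```text
pos [0.094 0.607 1.967] rot [-0.024 -0.079  0.056] rows 1.2362738656281846 0.0577689436954074
pred mid [0.52715504 0.2246992  0.20325865]
side pred [299.65198691 115.15604719]
  scoop_mid [302.3 116.7] 0.82
  scoop_mid [311.  229.7] 0.77
  scoop_mid [347.2 318.8] 0.72
  rest [312.3 166. ] 0.74
top pred [208.15632832 149.35126481]
  scoop_mid [207.1 148. ] 0.88
  scoop_mid [431.1 273.2] 0.77
  scoop_mid [321.3 229.8] 0.66
  rest [228.5 150.1] 0.84
wrist pred [319.67601395 253.68449981]
  scoop_mid [321.4 254.3] 0.9
  rest [332.3 146.4] 0.9
  rest [317.  258.5] 0.42
```

View pics/w5.png

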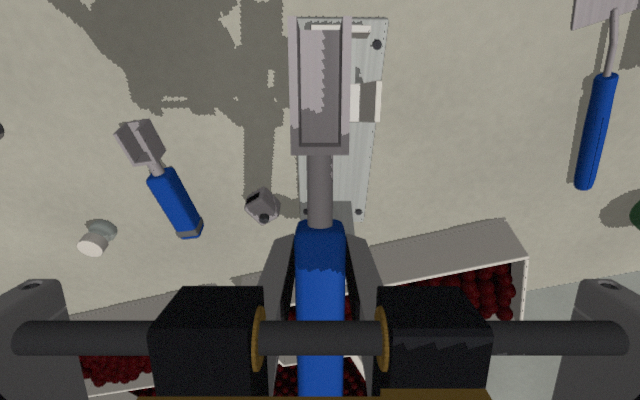

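The scoop is held straight. The rest lies about 18 mm to the right of it (tool +y), which agrees with the calculated correction. I'll shift and lower to 70 mm above.

>>> {"name": "send_rows", "arguments": {
  "rows": [
    {"delta_pos": [0.1, 0.6, 0.5], "rotation": [-0.02, -0.08, 0.06]},
    {"delta_pos": [0.1, 0.6, 1.2], "rotation": [-0.02, -0.08, 0.06]},
    {"delta_pos": [0.1, 0.6, 1.95], "rotation": [-0.02, -0.08, 0.06]},
    {"delta_pos": [0.1, 0.6, 1.95], "rotation": [-0.02, -0.08, 0.06]},
    {"delta_pos": [0.1, 0.6, 1.95], "rotation": [-0.02, -0.08, 0.06]}
  ]
}}

```text
time_s: 11.3
eef_pos: [0.5602, 0.2302, 0.1452]
tool_rot: [0.471, 2.663, -0.1]
force: [-0.7, 0.5, -1.8]
grip_width: 0.296
finger_force: 40.0
```

```bash
python3 - <<'E'
from h import *
s=observe();w=vision.camera("wrist");cv2.imwrite("pics/w6.png",w)
go(tgt(.0),RS);c=cam("wrist",s);print(s["eef_pos"])
for n in (-.085,.085):
    for yy in(-.0195,.0195): print(n,yy,"floor corner",proj(c,seat+sx*(n)+sy*yy-sz*.014),"rim",proj(c,seat+sx*n+sy*yy*29.5/19.5+sz*.013))
E
```

```text
pos [0.194 0.011 2.462] rot [ 0.028  0.075 -0.076] rows 1.4819202214672689 0.06434255957954128
[0.56018072 0.23017219 0.14516844]
-0.085 -0.0195 floor corner [294.33655085  95.96170166] rim [276.58189347  94.09450299]
-0.085 0.0195 floor corner [345.95393641  95.63547163] rim [363.98005185  93.54235007]
0.085 -0.0195 floor corner [299.51815428 295.21713998] rim [285.36807066 313.29607047]
0.085 0.0195 floor corner [342.94608716 294.9318001 ] rim [357.53477203 312.82027477]
```

View pics/w6.png

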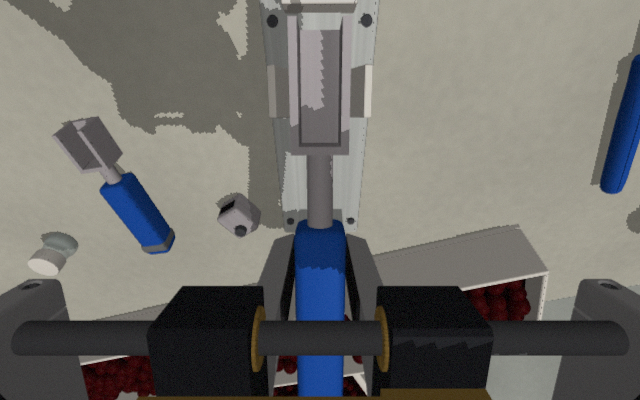

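The low notch's walls, at columns 269 and 372, straddle the trough symmetrically, with row 91 measured against 94 predicted. I'll lower slowly.

>>> {"name": "send_rows", "arguments": {
  "rows": [
    {"delta_pos": [0.2, 0, 0.5], "rotation": [0.03, 0.07, -0.08]},
    {"delta_pos": [0.2, 0, 1.0], "rotation": [0.03, 0.07, -0.08]},
    {"delta_pos": [0.2, 0, 1.4], "rotation": [0.03, 0.07, -0.08]},
    {"delta_pos": [0.2, 0, 1.7], "rotation": [0.03, 0.07, -0.08]},
    {"delta_pos": [0.2, 0, 2.0], "rotation": [0.03, 0.07, -0.08]},
    {"delta_pos": [0.2, 0, 2.2], "rotation": [0.03, 0.07, -0.08]},
    {"delta_pos": [0.2, 0, 2.35], "rotation": [0.03, 0.07, -0.08]},
    {"delta_pos": [0.2, 0, 2.35], "rotation": [0.03, 0.07, -0.08]}
  ]
}}

```text
time_s: 12.15
eef_pos: [0.5834, 0.2225, 0.0781]
tool_rot: [0.462, 2.672, -0.104]
force: [0.3, 0.4, -2.4]
grip_width: 0.296
finger_force: 40.0
```

>>> {"name": "send_rows", "arguments": {
  "rows": [
    {"delta_pos": [0, 0, 0.04], "rotation": [0, 0, 0]},
    {"delta_pos": [0, 0, 0.08], "rotation": [0, 0, 0]},
    {"delta_pos": [0, 0, 0.08], "rotation": [0, 0, 0]}
  ]
}}

```text
time_s: 12.45
eef_pos: [0.5845, 0.2227, 0.0773]
tool_rot: [0.462, 2.67, -0.104]
force: [-5.0, -1.4, 2.9]
grip_width: 0.295
finger_force: 40.0
```

```bash
python3 - <<'E'
from h import *
s=observe();print(s["force"],s["ft_torque"])
go(tgt(0),RS)
E
```

```text
[-4.98329372 -1.4321932   2.90219879] [-0.08013299  0.52338503 -0.09170626]
pos [-0.028 -0.002  0.031] rot [-0.004  0.     0.017] rows 0.02515789280850815 0.010248651569783718
```

The scoop is in light contact with the notch floor at the parked place. Releasing.

>>> {"name": "send_rows", "arguments": {
  "rows": [
    {"delta_pos": [0, 0, 0], "rotation": [0, 0, 0]},
    {"delta_pos": [0, 0, 0], "rotation": [0, 0, 0]},
    {"delta_pos": [0, 0, 0], "rotation": [0, 0, 0]},
    {"delta_pos": [0, 0, 0], "rotation": [0, 0, 0]},
    {"delta_pos": [0, 0, 0], "rotation": [0, 0, 0]},
    {"delta_pos": [0, 0, 0], "rotation": [0, 0, 0]},
    {"delta_pos": [0, 0, 0], "rotation": [0, 0, 0]},
    {"delta_pos": [0, 0, 0], "rotation": [0, 0, 0]}
  ],
  "hand": -1,
  "grip_force": 20
}}

```text
time_s: 13.25
eef_pos: [0.5844, 0.2224, 0.0764]
tool_rot: [0.462, 2.671, -0.104]
force: [0.2, 0.5, 0.3]
grip_width: 0.936
finger_force: 0.0
```

>>> {"name": "send_rows", "arguments": {
  "rows": [
    {"delta_pos": [0, 0, -0.5], "rotation": [0, 0, 0]},
    {"delta_pos": [0, 0, -1.2], "rotation": [0, 0, 0]},
    {"delta_pos": [0, 0, -2.2], "rotation": [0, 0, 0]},
    {"delta_pos": [0, 0, -3.2], "rotation": [0, 0, 0]},
    {"delta_pos": [0, 0, -4.2], "rotation": [0, 0, 0]},
    {"delta_pos": [0, 0, -5], "rotation": [0, 0, 0]},
    {"delta_pos": [0, 0, -5], "rotation": [0, 0, 0]},
    {"delta_pos": [0, 0, -5], "rotation": [0, 0, 0]}
  ]
}}

```text
time_s: 14.05
eef_pos: [0.5248, 0.2438, 0.2121]
tool_rot: [0.462, 2.671, -0.104]
force: [0.6, 1.0, -1.0]
grip_width: 1.001
finger_force: 0.0
```

```bash
python3 - <<'E'
from h import *
s=observe();print(s["time_s"],s["force"],s["grip_width"])
obs=[]
for n in("side","top","wrist"):
    im=vision.camera(n);c=cam(n,s);print(n,"pred",proj(c,seat))
    if n=="wrist":cv2.imwrite("pics/w7.png",im)
    q=[d for d in nets.tip_of("scoop_mid",n) if np.linalg.norm(np.array(d["position"])-proj(c,seat))<30]
    for d in q[:1]: print(d);obs.append((c,d["position"]))
x,r=tri(obs);e=x-seat;print(x,r,"in seat",e@sx,e@sy,e@sz)
E
```

```text
14.05 [ 0.58645337  1.02754281 -0.98594248] 1.0006950995161368
side pred [314.37712494 143.33590985]
{'position': [315.6, 141.3], 'confidence': 0.88}
top pred [217.89647036 143.59393403]
{'position': [219.8, 142.9], 'confidence': 0.69}
wrist pred [319.78603733 193.69474061]
{'position': [322.1, 198.4], 'confidence': 0.91}
[0.58451644 0.22122782 0.09016389] [array([ 0.3, -0.7]), array([1.5, 0.8]), array([ 3.6, -0.9])] in seat 0.005023712685641335 -0.0012909062867562853 0.003355123208849553
```

View pics/w7.png

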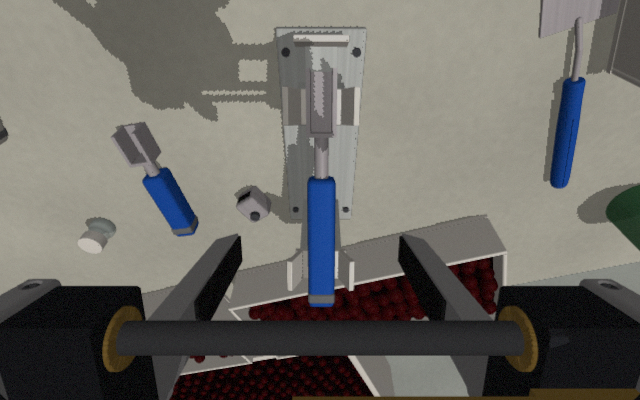

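The scoop lies in both notches, with the trough between the low walls at row 105, the handle between the high walls at row 270, and the handle end uppermost. The gripper is clear, so I'm handing in.

```bash
python3 -c "
from cell import order
print(order.hand_in())"
```

```text
the job is handed in; nothing more can be done
None
```

I parked the long scoop in both notches of the sloping rest, handle end up, and released it about 5 mm from its parked place along the slope by the last camera check; the first grasp came up empty and I redid it, the short scoop was not touched, and the job was handed in at about 14 s (no verdict returned).

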